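# Shut the seasoning cupboard in the canteen

### The job

The small steel cupboard on the canteen table has a wide door and a narrow door, both standing open. Push the wide door shut until its sprung latch snaps in behind the strike and the door stays fully closed by itself; leave the narrow door standing open just as it is.

Things in the scene. Friction and masses are not known exactly. Their poses are not given: they have to be found in the camera images.
- wide_door (a joint): Angle of the wide door (rad): 0 shut, larger more open; starts at 0.5 to 1.0. Closing turns it clockwise seen from above. Its light hinge friction keeps it where it is left. From about 0.07 down to 0.035 the bevelled bolt rides over the strike: about 4 to 7 N at push_spot. Latched it rests at 0 to 0.025; let go before that, it springs back to 0.06 or more.
- push_spot (a point): On the wide door's outer face, 150 mm above the table, 170 mm from the hinge line, 30 mm from the free edge. Moves with the door; x points into the face (the way to push), y from hinge to free edge, z up. Door: steel leaf 200 mm wide, 15 thick, 22 to 186 mm above the table. Latch case 8 mm proud at the edge, 77 to 113 mm up; its bolt sticks out 10 mm past the edge.
- wide_hinge (a point): On the vertical hinge axis of the wide door, 150 mm above the table, in the plane of the inner face (15 mm behind the outer face). Turns with the door, axes as push_spot. The steel cupboard is fixed, 360 mm wide, 200 deep, 200 high; the strike is an upright bar on the post between its two doorways.
- narrow_spot (a point): On the outer face of the narrow door (a bystander, 108 mm wide, same height, hinged at the other end of the same front, open by 1.3 to 1.7 rad), 150 mm above the table, 8 mm from its free edge. x points into its face, y from free edge to hinge. A loose jar, bowl and garlic bulbs stand clear on the table's other half.

How it is judged:
By the outcome, as a careful person would: the job done as asked, in the order asked, and still so for the second after the job is handed in, with the robot touching nothing.
It also fails if it takes over 35 s, if anything falls off the work surface, if the arm or the gripper's body presses on something with over 40 N, if the wrist force passes 120 N, or if a joint passes its speed limit or range.

### The arm

A 6-joint arm with a two-finger parallel gripper is mounted at the origin on the work surface. World frame = base frame: x ahead of the robot, y to its left, z up, the work surface at z = 0. Lengths are in m, angles in rad, forces in N, time in s.
With the tool pointing down it reaches from about 0.375 to 0.975 m from the base axis. Payload 3.8 kg.
Tool frame: the origin (TCP) lies midway between the tips of the shut fingers; the grasp point (between the pads) lies 19 mm behind it; x points along the fingers, y is the direction in which the jaws open and shut, and the axes are right-handed (so a half turn about x gives the same grasp; the last joint's range is limited). The gripper opens to 88 mm and grips with 3 to 60 N. Pads are 18 mm wide; open, the fingers measure 123 mm over their backs; the gripper's body (75 mm by 187 mm) begins 45 mm behind the grasp point.
Start: joints at [1.311, 0.264, 1.604, -0, 1.274, -0.037], TCP at [0.149, 0.658, 0.239] pointing down, gripper open.
Joint ranges: [-2.63, 2.63], [-0.94, 2.18], [0.31, 2.57], [-1.31, 4.45], [0, 2.66], [-2.55, 2.55]. Speed limits (rad/s): [2.57, 2.57, 3.14, 3.14, 3.14, 3.14].

### API

Orientations are given as a rotation vector (axis times angle).
In Python, from cell import manip, inverse_kinematics, cams, order gives the robot as it stands. Calls block until the motion is done:
- manip.move_pose(position, orientation): joint-space move of the TCP to a pose.
- manip.move_linear(position, rate=0.15, rot=None): straight line of the TCP; rot=None keeps the orientation; rate is the mean speed in m/s.
- manip.set_joints(angles): joint-space move.
- manip.set_gripper(opening, force=None): finger opening in m; force is the grip in N (None keeps the last); returns when the fingers have stopped.
- manip.dwell(seconds).
- inverse_kinematics(position, orientation): joint angles nearest the present ones, or None.
- manip.state(): the state.
- cams.capture(name): name is "side" or "top"; returns a dict with "image" (480x640x3 uint8, blue, green, red), "z_map" (480x640 float32, m along the optical axis (not along the pixel's ray), 0 where there is no reading), "intrinsics" (3x3 intrinsics, pixels), "position" and "orientation" of the camera in the world. Camera axes: x right, y down, z forward; pixel columns grow to the right and rows downward; lengths in m; the calibration is good to about 2 mm. A picture is of the moment at which its call begins.
A pose or a line that the arm cannot do raises manip.IKError and nothing moves.
- order.close_job(): hands the job in, once; it reports no verdict.
The state is a dict: "clock": time; "joint_pos": joint angles; "joint_velocities": joint speeds; "tau": joint torques, N m; "tool_pos": TCP position; "tcp_rot": TCP orientation; "contact_force": force on the tool from outside, world axes, zero at the start; "moment": the same for the moment, N m; "gripper_width": finger opening in m.
Only numpy, scipy, OpenCV 4.12 (cv2) and the standard library are available. Lean on these libraries where they do the work, as an engineer would, in place of code of your own. Each camera call takes 0.05 s, during which the arm holds its last target.

## Working session

There is one attempt and no reset: what is moved stays moved. The work goes in short steps, each a Python script; the robot and the scene stay as the last script left them, time stands still between calls to the robot, and variables do not carry over. Pictures are saved under pics/ and viewed, and the job is handed in when it is done.

```bash
mkdir -p pics; ls; python3 - <<'E'
from cell import manip,cams
import cv2,numpy as np
s=manip.state();print(s['clock'],s['tool_pos'],s['tcp_rot'],s['gripper_width'])
for n in('side','top'):
    c=cams.capture(n);cv2.imwrite(f'pics/{n}0.png',c['image']);np.savez(f'{n}0.npz',**c)
    print(n,c['position'],c['orientation'],c['intrinsics'].tolist() if hasattr(c['intrinsics'],'tolist') else c['intrinsics'],(c['z_map']>0).mean())
E
```

```text
pics
0.0 [0.14896415 0.65763534 0.23739672] [ 0.17320025  1.56404546 -0.17664562] 0.08829012205339895
side [0.31932113 0.32433698 0.49674816] [-0.58456034  2.61100112 -1.27449875] [[518.1633781787502, 0.0, 313.60589036182535], [0.0, 518.1633781787502, 241.69004637533646], [0.0, 0.0, 1.0]] 0.9961751302083334
top [ 0.42663068 -0.11899964  0.74490466] [-2.12962508  2.15447611 -0.17747403] [[561.5154098986617, 0.0, 317.9172990643315], [0.0, 561.5154098986617, 243.496761208139], [0.0, 0.0, 1.0]] 0.99603515625
```

View pics/side0.png

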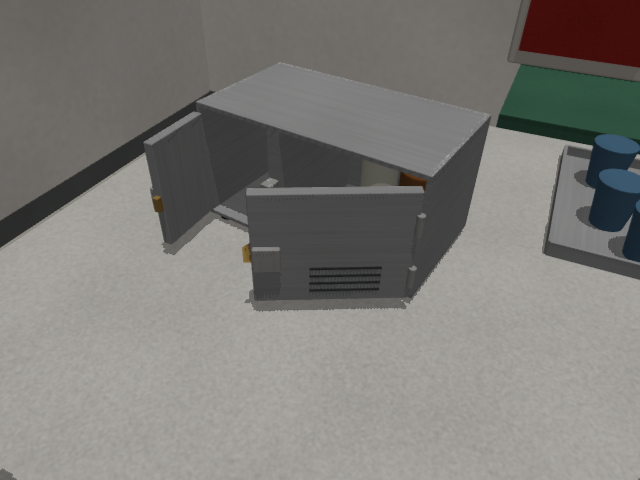

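View pics/top0.png

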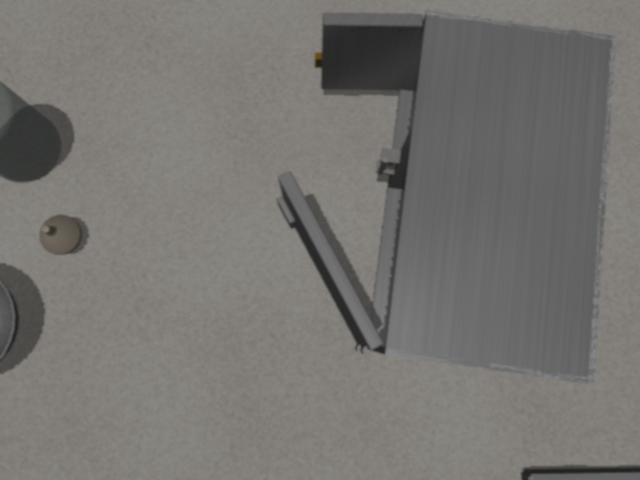

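The side view shows the wide door at columns 250-420, with its hinge on the right at about (418,250) and the latch case and bolt at (262,255). The narrow door is at (180,180). In the top view, the wide door's top edge runs from (284,175) at the free end to (380,348) at the hinge. The narrow door is at (372,20), and the cupboard's front edge runs from (425,14) to (386,352).

```bash
cat > h.py <<'E'
import numpy as np,cv2
from scipy.spatial.transform import Rotation as R
def world(c):
    K=c['intrinsics'];v,u=np.mgrid[:480,:640]
    z=c['z_map'];p=np.stack([(u-K[0,2])/K[0,0]*z,(v-K[1,2])/K[1,1]*z,z],-1)
    return p@R.from_rotvec(c['orientation']).as_matrix().T+c['position']
def ray(c,px,h):
    K=c['intrinsics'];d=R.from_rotvec(c['orientation']).as_matrix()@np.array([(px[0]-K[0,2])/K[0,0],(px[1]-K[1,2])/K[1,1],1])
    return c['position']+d*(h-c['position'][2])/d[2]
def doorfit(c,sel):
    """top-edge points of a door: minAreaRect of world xy with z near .186"""
    P=world(c);m=(abs(P[...,2]-.186)<.006)&(c['z_map']>0)&sel(P)
    m=cv2.morphologyEx(m.astype(np.uint8),cv2.MORPH_OPEN,np.ones((3,3)))
    n,l,st,ce=cv2.connectedComponentsWithStats(m)
    out=[]
    for i in range(1,n):
        if st[i,4]>150:
            out.append((st[i].tolist(),cv2.minAreaRect((P[l==i][:,:2]*1000).astype(np.float32))))
    return out
E
python3 - <<'E'
from h import *
for n in('top','side'):
    c=np.load(n+'0.npz');P=world(c);print(n)
    print('table',P[400,200] if n=='top' else P[400,300])
    for d in doorfit(c,lambda P:P[...,2]>0):print(d,cv2.boxPoints(d[1]).round(1).tolist())
c=np.load('top0.npz')
for px in[(284,175),(292,172),(372,350),(384,346),(279,180)]:print(px,ray(c,px,.186).round(4))
for px in[(425,14),(386,352),(611,38),(592,380)]:print('cab',px,ray(c,px,.2).round(4))
E
```

```text
top
table [ 3.43682678e-01  2.90419945e-02 -1.27698921e-04]
([322, 13, 102, 16, 1484], ((760.0467529296875, -185.4527130126953), (109.4342269897461, 16.95093536376953), 89.65191650390625)) [[751.2000122070312, -240.10000610351562], [768.2000122070312, -240.1999969482422], [768.9000244140625, -130.8000030517578], [751.9000244140625, -130.6999969482422]]
([278, 172, 105, 178, 2954], ((501.12078857421875, -134.21481323242188), (199.50735473632812, 15.216019630432129), 27.360576629638672)) [[409.0, -173.3000030517578], [416.0, -186.8000030517578], [593.2000122070312, -95.0999984741211], [586.2000122070312, -81.5999984741211]]
side
table [ 0.47392824  0.01275808 -0.00200424]
([144, 107, 64, 41, 633], ((759.0926513671875, -192.7530517578125), (127.52287292480469, 16.804779052734375), 88.62014770507812)) [[749.2000122070312, -256.29998779296875], [766.0, -256.70001220703125], [769.0, -129.1999969482422], [752.2000122070312, -128.8000030517578]]
([426, 124, 63, 66, 414], ((391.0885925292969, -283.2686767578125), (201.43157958984375, 6.469217777252197), 79.63101196289062)) [[369.79998779296875, -381.79998779296875], [376.1000061035156, -382.8999938964844], [412.3999938964844, -184.8000030517578], [406.0, -183.60000610351562]]
([246, 186, 178, 13, 1821], ((501.3084411621094, -133.56231689453125), (198.71522521972656, 18.05183219909668), 27.362993240356445)) [[408.8999938964844, -171.1999969482422], [417.20001220703125, -187.1999969482422], [593.7000122070312, -95.9000015258789], [585.4000244140625, -79.9000015258789]]
(284, 175) [ 0.5876 -0.0894  0.186 ]
(292, 172) [ 0.5907 -0.0977  0.186 ]
(372, 350) [ 0.4097 -0.1751  0.186 ]
(384, 346) [ 0.4134 -0.187   0.186 ]
(279, 180) [ 0.5823 -0.0843  0.186 ]
cab (425, 14) [ 0.757 -0.239  0.2  ]
cab (386, 352) [ 0.4081 -0.187   0.2   ]
cab (611, 38) [ 0.7282 -0.4329  0.2   ]
cab (592, 380) [ 0.3796 -0.3818  0.2   ]
```

```bash
cat >> h.py <<'E'
H=np.array([.4155,-.1868])
def pose(phi,gap,z,flip=1,s=.170):
    e=np.array([np.cos(phi),np.sin(phi)]);n=np.array([-np.sin(phi),np.cos(phi)])
    p=H+s*e+(.015+.009+gap)*n
    x=np.array([0,0,-1.]);y=np.array([*(flip*e),0]);M=np.stack([x,y,np.cross(x,y)],1)
    return np.array([*p,z]),R.from_matrix(M).as_rotvec()
E
python3 - <<'E'
from h import *
from cell import inverse_kinematics as ik
c=np.load('top0.npz');P=world(c)
m=(abs(P[...,2]-.2)<.005)
n,l,st,ce=cv2.connectedComponentsWithStats(cv2.morphologyEx(m.astype(np.uint8),cv2.MORPH_OPEN,np.ones((5,5))))
i=1+st[1:,4].argmax();r=cv2.minAreaRect((P[l==i][:,:2]*1000).astype(np.float32));print(r,cv2.boxPoints(r).round(1).tolist())
# front-edge line fit: leftmost pixel per row
pts=np.array([ray(c,(np.where(l[v]==i)[0].min(),v),.2)[:2] for v in range(30,340)])
vx,vy,x0,y0=cv2.fitLine(pts.astype(np.float32),cv2.DIST_HUBER,0,.01,.01).ravel();print('front ang',np.arctan(vy/vx),'y at Hx',y0+vy/vx*(H[0]-x0))
o=P[:, :270];k=o[...,2]>.03
print('bystanders max z',o[...,2].max(),'min y',o[...,1][k].min(),'x',o[...,0][k].min(),o[...,0][k].max())
for f in(1,-1):
  for a in(.4775,.2,-.148):
    for z in(.152,.3):print(f,a,z,ik(*pose(a,.04,z,f)))
E
```

```text
((569.2454223632812, -311.869384765625), (201.3363494873047, 361.22418212890625), 81.2375717163086) [[375.3999938964844, -383.79998779296875], [732.4000244140625, -438.8999938964844], [763.0999755859375, -239.89999389648438], [406.1000061035156, -184.89999389648438]]
front ang -0.15284598 y at Hx -0.18657109123375334
bystanders max z 0.7449046648486405 min y -0.11899963899782456 x 0.3987514055906236 0.721089235929429
1 0.4775 0.152 [-0.14237725  0.08063429  1.984494    0.          1.07646437 -0.61987725]
1 0.4775 0.3 [-0.14237725 -0.02658443  1.8145156   0.          1.35366147 -0.61987725]
1 0.2 0.152 [-2.00486662e-01  1.49113502e-01  1.90796002e+00 -4.44089210e-16
  1.08451913e+00 -4.00486662e-01]
1 0.2 0.3 [-2.00486662e-01  4.55108653e-02  1.74178838e+00 -4.44089210e-16
  1.35429341e+00 -4.00486662e-01]
1 -0.148 0.152 [-2.86188931e-01  2.12398084e-01  1.83306101e+00 -4.44089210e-16
  1.09613356e+00 -1.38188931e-01]
1 -0.148 0.3 [-2.86188931e-01  1.12772291e-01  1.66960435e+00 -4.44089210e-16
  1.35921601e+00 -1.38188931e-01]
-1 0.4775 0.152 [-1.42377245e-01  8.06342885e-02  1.98449400e+00 -4.44089210e-16
  1.07646437e+00  2.52171541e+00]
-1 0.4775 0.3 [-1.42377245e-01 -2.65844257e-02  1.81451560e+00 -4.44089210e-16
  1.35366147e+00  2.52171541e+00]
-1 0.2 0.152 None
-1 0.2 0.3 None
-1 -0.148 0.152 None
-1 -0.148 0.3 None
```

Door opening is about 0.63 rad. The leaf measures 199.5 x 15.2 mm, and the hinge lies on the front line to within 1 mm. I'll shut the fingers, go over high, and come down in front of the door.

```bash
python3 - <<'E'
from h import *
from cell import manip,cams
for n in('top','side'):
    c=np.load(n+'0.npz');P=world(c);k=(c['z_map']>0)&(P[...,1]>-.02)&(P[...,0]>.1)
    print('max z of bystanders',P[...,2][k].max())
manip.set_gripper(0.0)
s=manip.state();p=s['tool_pos'].copy() if hasattr(s['tool_pos'],'copy') else np.array(s['tool_pos'])
p=np.array(p);p[2]=.38
manip.move_pose(p,s['tcp_rot'])
q,r=pose(.4775,.035,.34);manip.move_pose(q,r)
q,r=pose(.4775,.035,.154);manip.move_linear(q,.2)
s=manip.state();print(s['clock'],s['tool_pos'],q,s['contact_force'],s['gripper_width'])
c=cams.capture('top');cv2.imwrite('pics/top1.png',c['image'])
c=cams.capture('side');cv2.imwrite('pics/side1.png',c['image'])
E
```

```text
max z of bystanders 0.141599572041878
max z of bystanders 0.003599391206904612
5.975 [ 0.54039461 -0.05635386  0.15526264] [ 0.53937087 -0.05627411  0.154     ] [ 0.47740149 -0.33010496  0.36198053] 0.00037856325807976286
```

View pics/top1.png

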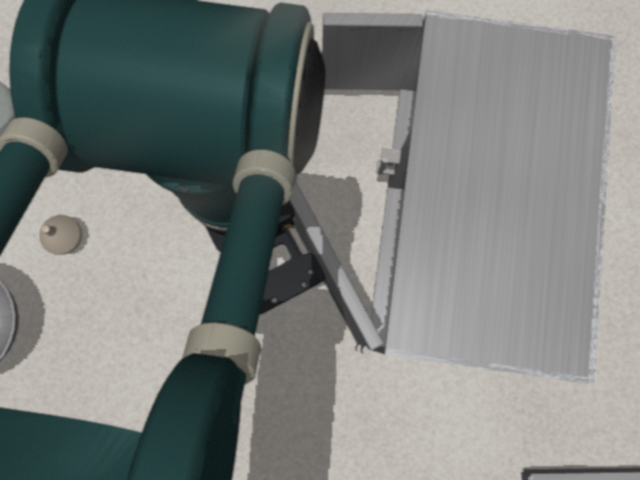

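View pics/side1.png

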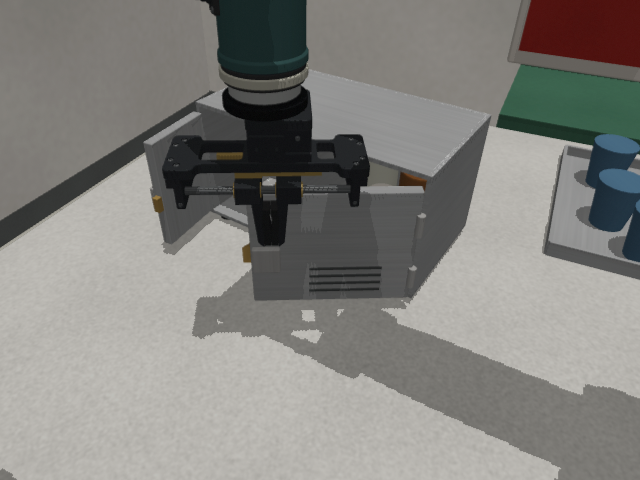

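The gripper stands in front of the door near its free edge, with tips at about (270,240) in the side view, and touches nothing (force below 1 N). Next I'll push along the arc in small segments, checking force.

```bash
python3 - <<'E'
from h import *
from cell import manip
F=-.153
for o in(.63,.5,.37,.24,.13,.08,.05,.03,.015,.005):
    q,r=pose(F+o,0,.154);manip.move_linear(q,.10 if o>.1 else .05,rot=r)
    s=manip.state();a=F+o;n=np.array([-np.sin(a),np.cos(a),0])
    f=np.array(s['contact_force']);d=(np.array(s['tool_pos'])-q)
    print(o,round(s['clock'],2),'Fn',round(f@n,2),f.round(1),'err mm',(d*1000).round(1))
    if np.linalg.norm(f)>35:break
E
```

```text
0.63 6.58 Fn -0.22 [-0.6 -0.6 -0.1] err mm [ 0.2 -0.8 -0.1]
0.5 6.95 Fn -0.02 [ 0.5  0.2 -0.1] err mm [-0.3  0.2 -0.2]
0.37 7.33 Fn 0.05 [-1.  -0.2 -1. ] err mm [-0.4  0.4 -0.1]
0.24 7.7 Fn 0.25 [0.5 0.3 0.4] err mm [-0.3  0.5 -0.1]
0.13 8.04 Fn 1.17 [ 0.7  1.2 -0.7] err mm [-0.2  0.5 -0. ]
0.08 8.37 Fn 0.19 [-0.3  0.2 -0.1] err mm [-0.1  0.3 -0. ]
0.05 8.62 Fn 6.83 [-0.6  6.9  1.4] err mm [-0.1  2.6 -0. ]
0.03 8.87 Fn 14.82 [ 0.1 14.9  3.4] err mm [-0.1  5.  -0. ]
0.015 9.12 Fn 0.79 [0.2 0.8 0.2] err mm [0.  0.4 0. ]
0.005 9.37 Fn 4.35 [0.8 4.3 1.2] err mm [-0.   0.6 -0. ]
```

The force rose to 15 N and fell to 0.8 N, which looks like the bolt snapping over. I'll push a little further to confirm the stop, then retreat and look.

```bash
python3 - <<'E'
from h import *
from cell import manip,cams
F=-.153
for o in(-.01,-.02):
    q,r=pose(F+o,0,.154);manip.move_linear(q,.04,rot=r);manip.dwell(.15)
    s=manip.state();f=np.array(s['contact_force']);d=np.array(s['tool_pos'])-q
    print(o,f.round(1),(d*1000).round(1))
    if f[1]>20:break
q,r=pose(F,.08,.154);manip.move_linear(q,.12,rot=r)
q,r=pose(F,.08,.34);manip.move_linear(q,.25)
j=np.array(manip.state()['joint_pos']);j[0]=.9;manip.set_joints(j)
print(manip.state()['clock'],manip.state()['contact_force'])
for n in('top','side'):
    c=cams.capture(n);cv2.imwrite(f'pics/{n}2.png',c['image']);np.savez(n+'2.npz',**c)
    for d in doorfit(c,lambda P:P[...,2]>0):print(n,d,cv2.boxPoints(d[1]).round(1).tolist())
E
```

```text
-0.01 [ 0.4 13.3  2.9] [0.2 3.1 0. ]
-0.02 [ 0.9 17.6  4.1] [0.3 4.9 0. ]
14.2083 [-0.11786267  0.94506111 -0.66477215]
top ([322, 13, 100, 16, 1470], ((760.0459594726562, -184.31472778320312), (107.05572509765625, 17.094148635864258), 89.09713745117188)) [[750.7000122070312, -237.6999969482422], [767.7000122070312, -238.0], [769.4000244140625, -130.89999389648438], [752.2999877929688, -130.6999969482422]]
top ([369, 149, 38, 194, 2934], ((515.9689331054688, -194.5139617919922), (15.265814781188965, 200.05638122558594), 81.26287841796875)) [[415.8999938964844, -186.89999389648438], [613.7000122070312, -217.3000030517578], [616.0, -202.1999969482422], [418.29998779296875, -171.8000030517578]]
side ([144, 107, 62, 40, 603], ((759.9468383789062, -190.39895629882812), (121.42449951171875, 17.893394470214844), 88.88825225830078)) [[749.7999877929688, -250.89999389648438], [767.7000122070312, -251.3000030517578], [770.0999755859375, -129.89999389648438], [752.2000122070312, -129.5]]
side ([426, 124, 63, 68, 423], ((391.1177673339844, -282.7406921386719), (202.46568298339844, 6.571467399597168), 79.68681335449219)) [[369.79998779296875, -381.70001220703125], [376.20001220703125, -382.8999938964844], [412.5, -183.6999969482422], [406.0, -182.60000610351562]]
side ([267, 130, 154, 64, 1613], ((527.7865600585938, -195.8474884033203), (32.3573112487793, 224.1304168701172), 76.19505310058594)) [[415.1000061035156, -184.8000030517578], [632.7999877929688, -238.3000030517578], [640.5, -206.89999389648438], [422.79998779296875, -153.39999389648438]]
```

View pics/top2.png

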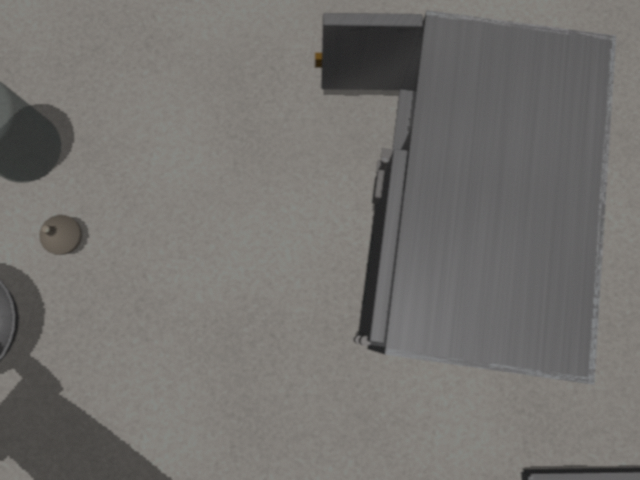

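View pics/side2.png

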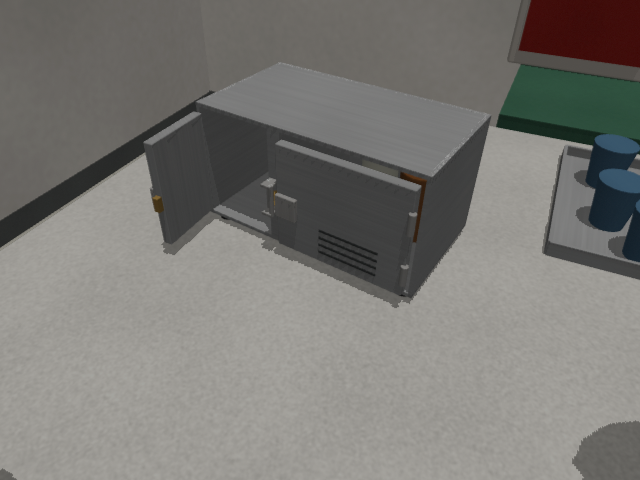

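The wide door's top edge now runs from (378,342) to (400,152), parallel to the cupboard front. It lies at 81.26° against the cabinet's 81.24°, so the opening is about 0.000 rad with the arm withdrawn, well below the 0.06 rad spring-back. The narrow door at (372,20) is where it was.

```bash
python3 -c "
from cell import order,manip
print(manip.state()['clock']);order.close_job()"
```

```text
14.3083
the job is handed in; nothing more can be done
```

The wide door is shut and latched, the narrow door was left alone, and I handed the job in at 14.3 s of the 35 s allowed.

- **Push:** I pushed the wide door along its arc with the shut fingertips, 170 mm from the hinge. The force rose to about 15 N, more than the 4 to 7 N stated. It fell to 0.8 N as the bolt snapped in, then rose to about 18 N against the stop.
- **Wide door:** With the arm backed off, the top camera showed the door within about 0.001 rad of the cupboard front (it started at 0.63). Unlatched, it would have sprung back to 0.06 or more.
- **Narrow door:** It looked unmoved in both views. The top-view fit differed by about 0.5° and 1 mm from before, which I put down to measurement scatter.
- **Side-view fit:** The fit of the shut door from the side camera was unusable, because it merged with the cupboard front (32 x 224 mm instead of 15 x 200). The closed angle therefore rests on the top view and the push forces.

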